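Spot-check a printer bed and show the reading

TASK

Draw the thermometer wand out of its sloping holder, aim its lens at the round sticker in the middle of the printer bed from between 3 and 10 cm away, and hold it steady on the sticker for two seconds without touching the bed. Then raise the wand about 25 cm above the bench and turn it level with its display facing straight up for the overhead camera. Finish still holding it there, and leave everything else undisturbed.

Things in the scene. Friction and masses are not known exactly. Their poses are not given: they have to be found in the camera images.
- thermometer: Loose black thermometer wand, 100-200 g: bar grip 120 (x) x 28 (y) x 26 (z) mm; a grey round nose, 22 mm across and 55 long, at its +x end. Origin: centre of the bar grip. +x: the beam, out of the nose. +z: out of the display side (green 34 x 20 mm window near the tail). It starts in the holder nose down, x 45 degrees below level, display uppermost, origin 110 mm up; pinch its 28 mm sides from above.
- lens (a point): Centre of the front end of the thermometer's nose, 115 mm from the thermometer's origin along its +x. Same axes as the thermometer; the beam leaves here along +x.
- holder: Grey holder fixed to the bench, base 170 x 90 x 8 mm. Origin on the bench right below the seated thermometer's origin; +x: the way the nose slopes down. A tube (35 mm square, 27 inside) at 45 degrees takes the last 48 mm of the nose with 2 mm play; an 18 mm wide rib carries the grip's underside. Nothing clamps the wand: pull it 60 mm or more along its own -x. Its tail faces roughly the robot.
- bed: Printer bed on its test stand, fixed to the bench: a square aluminium plate 180 x 180 mm, its top 55 mm above the bench, on black corner feet. Origin on the bench under the plate's centre, z up.
- spot (a point): Centre of the matt dark round sticker, 30 mm in diameter, flat in the middle of the bed's top, 55.5 mm above the bench.
- vase: Small loose blue printed vase, 42 mm in diameter, 50 mm tall, standing on the bed. Bystander. Origin at the centre of its underside.
- bracket: Small loose blue printed L-bracket, 40 x 26 mm, 36 mm tall, on the bed. Bystander. Origin at the centre of its underside.
- glue_pot: Loose white pot with a cap, 34 mm in diameter, 70 mm tall, beside the holder. Bystander. Origin at the centre of its underside.
- nozzle_jar: Loose clear jar with a black cap, 44 mm in diameter, 50 mm tall, on the other side of the holder. Bystander. Origin at the centre of its underside.
- scraper: Loose scraper, 200 mm long, lying flat at the left of the bench. Bystander. Origin at its underside, x along its length.
- cleaner: Loose white bottle, 60 mm in diameter, 150 mm tall, at the right of the bench. Bystander. Origin at the centre of its underside.
Things that resemble listed ones, but are neither listed nor needed, are in the scene too. Several things have the shape of the thermometer; the one meant has the colours described above.

How it is judged:
By the outcome, as a careful person would: the job done as asked, in the order asked, and still so for the second after the job is handed in, while the arm keeps its last pose, push and grip.
It also fails if it takes over 46 s, if anything falls off the work surface, if the arm or the gripper's body presses on something with over 40 N, if the wrist force passes 120 N, or if a joint passes its speed limit or range.

ROBOT

A 6-joint arm with a two-finger parallel gripper is mounted at the origin on the work surface. World frame = base frame: x ahead of the robot, y to its left, z up, the work surface at z = 0. Lengths are in m, angles in rad, forces in N, time in s.
With the tool pointing down it reaches from about 0.3 to 0.85 m from the base axis. Payload 4.2 kg.
Tool frame: the origin (TCP) lies on the centre line of the jaws, within the pads' length; the fingertips stand 11 mm ahead of it and the grasp point (between the pads) lies 8 mm behind it; z points along the fingers, y is the line along which they close (so a half turn about z gives the same grasp; the last joint's range is limited). The gripper opens to 91 mm and grips with 3 to 60 N. Pads are 32 mm wide; open, the fingers measure 118 mm over their backs; the gripper's body (76 mm by 178 mm) begins 60 mm behind the grasp point.
Start: joints at [1.232, 0.32, 1.565, -0, 1.257, -0.02], TCP at [0.18, 0.546, 0.225] pointing down, gripper open.
Joint ranges: [-3.11, 3.11], [-0.84, 2.01], [0.21, 2.61], [-1.34, 4.49], [0.05, 2.63], [-2.56, 2.56]. Speed limits (rad/s): [2.57, 2.57, 3.14, 3.14, 3.14, 3.14].

INTERFACE

Orientations are given as a unit quaternion [x, y, z, w].
In Python, from rig import * gives the robot as it stands.
- The arm moves only by the tool move_arm, never from a script. Its argument "commands" is a list of rows, each a list of 6 numbers: the shift along the tool's x, y, z in mm, then the turn, a rotation vector about the tool's x, y, z in rad. In form: [[x, y, z, ax, ay, az], ...]. A call has 1 to 12 rows; each row shifts and turns the commanded pose from where the row before left it, along the tool's axes as they then stand; what a row does not reach is not made up. A row lasts 1/12 s, in which the tool goes at most 41.7 mm and 7.16 degrees, less where a joint would pass 70% of its speed; a pose out of reach is approached as far as the arm can. A call with a gripper value outside its range is refused whole. "claw" is the gripper's target within -1 to 1 (fully open at 1, half-way at 0, shut at -1), set as the call begins (left out, the last holds). The fingers move at their own pace and stop on an object; "force" is the grip in N (left out, the last holds). Time passes only in rows, so rows that do not move let the fingers close. It gives the time, the measured TCP pose, the force, the opening and the grip force at its end, in the units of the state.
- sense(): the state, without advancing time (a new reading comes with each control period).
- capture(name): name is "scene" or "side" or "wrist"; returns a dict with "image" (420x560x3 uint8, red, green, blue), "z_map" (420x560 float32, m along the optical axis (not along the pixel's ray), 0 where there is no reading), "fovy" (degrees; the focal length in pixels is half the picture's height over the tangent of half this angle, whatever the lens; pixels are square), "cx", "cy" (the principal point, pixels), "world_to_cam" (4x4, takes a point from world to camera coordinates). Camera axes: x right, y up, looking along -z (the intrinsics and any distortion apply to the point x, -y, -z); pixel columns grow to the right and rows downward; lengths in m; the calibration is good to about 2 mm. The wrist camera is an equidistant fisheye: a pixel r from the principal point sees the ray r / f radians off the axis. A picture is of the moment at which its call begins.
- sign_off(): hands the job in; it is judged then, once.
Trained networks look in a picture, given as the dict that the camera call returned (one of the last four; its "shot" number tells which), for a name from the list of things; names that differ only in an ending like _2 or _b are one class to them, and where a whole thing is asked for, a point or a joint stands for the part that bears it (a point fixed in the world has none). Each returns a list of dicts, best first, with "score" (0 to 1); they miss things now and then, are a little off and sometimes report something else, mostly with a low value. They report only what shows in the picture. A call takes as long as a camera call. They do not tell look-alikes from the thing itself.
- search_frame(picture, thing): "position" ([row, column] in pixels, amid what is visible of it).
- pinpoint(picture, thing): "position" ([row, column] in pixels: a listed point, or the origin of a listed thing).
The state is a dict: "time": time; "q": joint angles; "dq": joint speeds; "joint_efforts": joint torques, N m; "position": TCP position; "tcp_rot": TCP orientation; "contact_force": force on the tool from outside, world axes, zero at the start; "moment": the same for the moment, N m; "width": finger opening in m; "finger_force": force on a finger pad.
Only numpy, scipy, OpenCV 4.12 (cv2) and the standard library are available. Lean on these libraries where they do the work, as an engineer would, in place of code of your own. Each camera call takes 0.05 s, during which the arm holds its last target. There are 200 camera calls.

## Working session

There is one attempt and no reset: what is moved stays moved. The work goes in short steps, Python scripts to look and compute and a tool call to move; the robot and the scene stay as the last step left them, time stands still between calls to the robot, and variables do not carry over. Pictures are saved under pics/ and viewed, at most 10 in all, crops included, and the job is handed in when it is done.

Besides the shell and the picture viewer there is one more tool, called as name(argument=value, ...), one argument or row to a line, values as JSON. move_arm: Moves the arm, as the interface text tells. Its arguments: {"type":"object","properties":{"commands":{"type":"array","items":{"type":"array","items":{"type":"number"}}},"claw":{"type":"number"},"force":{"type":"number"}},"required":["commands"]}

```bash
ls; mkdir -p pics
cat > h.py <<'E'
import numpy as np, cv2
from rig import *
from scipy.spatial.transform import Rotation as R
def save(p,name): cv2.imwrite('pics/'+name, p['image'][:,:,::-1])
def world(p):
    im=p['z_map'];h,w=im.shape;f=h/2/np.tan(np.radians(p['fovy'])/2)
    v,u=np.mgrid[:h,:w];z=im
    c=np.stack([(u-p['cx'])/f*z,-(v-p['cy'])/f*z,-z,np.ones_like(z)],-1)
    return (c@np.linalg.inv(p['world_to_cam']).T)[...,:3]
def proj(p,X):
    f=p['image'].shape[0]/2/np.tan(np.radians(p['fovy'])/2)
    c=p['world_to_cam']@np.r_[X,1]; return p['cy']-f*c[1]/-c[2], p['cx']+f*c[0]/-c[2]
E
python3 - <<'E'
from h import *
s=capture('scene');d=capture('side')
save(s,'scene.png');save(d,'side.png')
for n,p in(('scene',s),('side',d)):
    W=world(p); print(n,p['fovy'],p['cx'],p['cy'],np.linalg.inv(p['world_to_cam'])[:3,3].round(3),{k:p[k] for k in p if k not in('image','z_map','world_to_cam')}.keys())
    for t in('thermometer','holder','bed','spot','lens','vase','bracket','glue_pot','nozzle_jar'):
        for r in pinpoint(p,t)[:4]:
            i,j=np.round(r['position']).astype(int); print(t,round(r['score'],2),i,j,W[min(i,419),min(j,559)].round(3))
E
```

```text
pics
scene 54.84310671754207 283.20506750135286 209.20252012989658 [1.345 0.024 0.663] dict_keys(['fovy', 'cx', 'cy', 'shot'])
thermometer 0.95 219 357 [0.542 0.199 0.117]
thermometer 0.89 207 439 [0.346 0.48  0.017]
thermometer 0.79 203 359 [0.323 0.249 0.025]
holder 0.57 251 348 [0.536 0.185 0.015]
bed 0.59 259 204 [ 0.598 -0.168  0.052]
bed 0.15 241 199 [ 0.531 -0.19   0.056]
spot 0.62 245 199 [ 0.547 -0.188  0.055]
lens 0.85 195 400 [ 0.241  0.395 -0.001]
lens 0.71 222 379 [0.411 0.29  0.015]
lens 0.18 219 356 [0.539 0.197 0.114]
vase 0.92 256 218 [ 0.62  -0.129  0.079]
vase 0.58 258 205 [ 0.597 -0.165  0.055]
bracket 0.73 256 175 [ 0.608 -0.231  0.072]
glue_pot 0.7 261 400 [0.58  0.306 0.014]
nozzle_jar 0.86 265 308 [0.593 0.079 0.021]
side 49.98473222710704 276.92393482045196 206.75213911607972 [ 0.303 -0.955  1.162] dict_keys(['fovy', 'cx', 'cy', 'shot'])
thermometer 0.85 168 274 [0.53  0.192 0.126]
thermometer 0.67 147 216 [0.353 0.487 0.017]
thermometer 0.65 188 209 [0.3   0.244 0.029]
holder 0.75 173 277 [0.539 0.184 0.108]
holder 0.61 192 272 [0.52  0.186 0.017]
bed 0.83 276 301 [ 0.524 -0.219  0.059]
bed 0.72 277 319 [ 0.574 -0.235  0.06 ]
bed 0.52 212 293 [0.569 0.065 0.027]
spot 0.75 266 305 [ 0.545 -0.186  0.057]
lens 0.82 169 203 [0.289 0.385 0.001]
lens 0.62 179 236 [0.403 0.274 0.026]
lens 0.5 182 298 [0.617 0.189 0.044]
lens 0.34 251 321 [ 0.605 -0.149  0.067]
vase 0.62 248 321 [ 0.604 -0.147  0.08 ]
bracket 0.61 277 321 [ 0.58  -0.235  0.059]
glue_pot 0.5 172 279 [0.547 0.187 0.108]
nozzle_jar 0.76 217 294 [0.571 0.056 0.011]
```

View pics/scene.png

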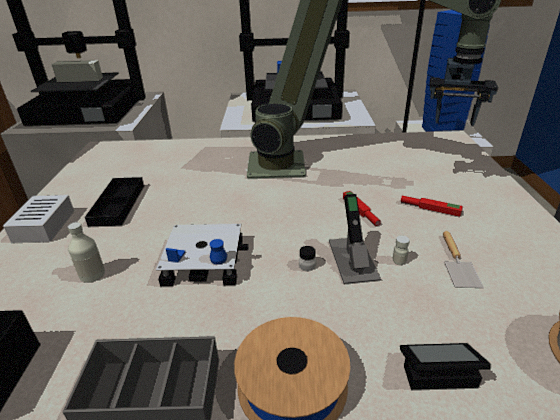

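View pics/side.png

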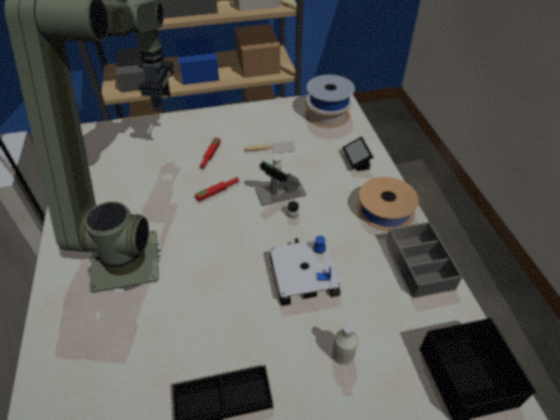

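The thermometer candidates in the scene view are the black wand in the holder (219,357), a red look-alike (203,359) and a second red look-alike (207,439). I choose the black one and check it in a close crop.

Run:
```python
from h import *
s=capture('scene');d=capture('side')
cv2.imwrite('pics/crop.png',np.hstack([cv2.resize(s['image'][180:300,290:410,::-1],(400,400)),cv2.resize(d['image'][140:240,230:330,::-1],(400,400))]))
np.savez('pts.npz',*[a for p in(s,d) for a in(world(p),p['image'])])
P=[]
for p in(s,d):
    W=world(p);I=p['image'].astype(int)
    m=(p['z_map']>0)&(abs(W[...,0]-.53)<.12)&(abs(W[...,1]-.19)<.08)&(W[...,2]>.09)&(W[...,2]<.2)
    X=W[m];C=I[m];c=X.mean(0);u,S,V=np.linalg.svd(X-c,full_matrices=False)
    a=V[0]*np.sign(V[0][0]);print(len(X),c.round(4),a.round(3),'yaw',np.degrees(np.arctan2(a[1],a[0])),'pitch',np.degrees(np.arcsin(a[2])),'ext',np.percentile((X-c)@a,[1,99]).round(3))
    g=(C[:,1]>C[:,0]+25)&(C[:,1]>C[:,2]+15);print('green',g.sum(),X[g].mean(0).round(4))
    # base top
    b=(p['z_map']>0)&(abs(W[...,2]-.008)<.004)&(abs(W[...,0]-.55)<.14)&(abs(W[...,1]-.19)<.09)&(I.sum(-1)<300)&(np.ptp(I,axis=-1)<25)
    r=cv2.minAreaRect(W[b][:,:2].astype(np.float32)*1000);print('base',b.sum(),r)
    # sticker and plate
    b=(abs(W[...,2]-.055)<.006)&(abs(W[...,0]-.547)<.025)&(abs(W[...,1]+.187)<.025)&(I.sum(-1)<200)
    print('spot',b.sum(),W[b].mean(0).round(4))
st=sense();print(st['position'],st['tcp_rot'],R.from_quat(st['tcp_rot']).as_matrix().round(3),st['time'],st['width'])
```

```text
512 [0.5292 0.1901 0.1237] [ 0.711  0.081 -0.698] yaw 6.512411566425186 pitch -44.30514833825572 ext [-0.048  0.048]
green 118 [0.5131 0.1905 0.1424]
base 861 ((554.47314453125, 194.5009765625), (170.3093719482422, 90.17314910888672), 5.427281856536865)
spot 57 [ 0.5427 -0.1831  0.0546]
239 [0.5154 0.1837 0.1271] [ 0.732  0.046 -0.68 ] yaw 3.635139675768424 pitch -42.84983133431762 ext [-0.042  0.056]
green 0 [nan nan nan]
base 488 ((531.4537963867188, 188.29580688476562), (128.14051818847656, 209.47528076171875), 65.48002624511719)
spot 34 [ 0.5426 -0.1834  0.0566]
[0.18022275 0.54604752 0.22497958] [1.58719705e-01 9.87323682e-01 4.64325057e-05 6.53682515e-06] [[-0.95   0.313  0.   ]
 [ 0.313  0.95   0.   ]
 [ 0.     0.    -1.   ]] 1.1 0.0912650021174372<stdin>:11: RuntimeWarning: Mean of empty slice.
  ret = um.true_divide(
```

View pics/crop.png

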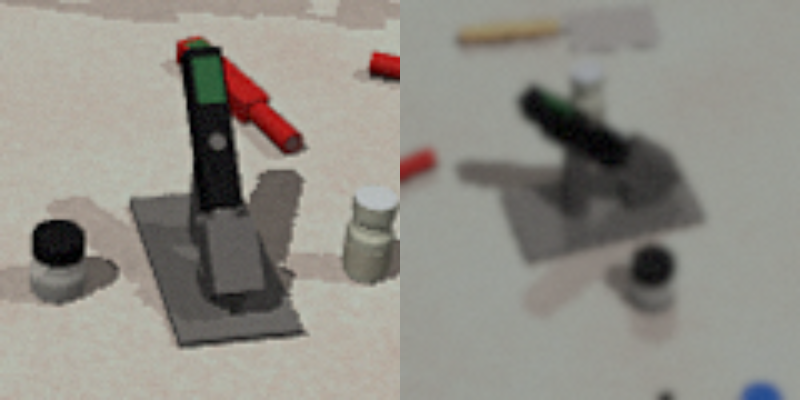

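The scene view shows the black wand with its green window in the grey holder at about (219,357). The pot (250,400) and jar (258,308) stand either side, and the sticker is at (245,199). The crop confirms the black wand with the green window. I'll grip it with the tool tilted 22° from the wand's axis, so the display stays uncovered and the level pose is reachable.

```bash
cat >> h.py <<'E'
def pose(s=None):
    s=s or sense();T=np.eye(4);T[:3,:3]=R.from_quat(s['tcp_rot']).as_matrix();T[:3,3]=s['position'];return T
def row(A,B,n,show=True):
    "one row, to be given n times, that takes pose A to B along a screw"
    from scipy.linalg import logm,expm
    D=np.real(expm(logm(np.linalg.inv(A)@B)/n))
    r=np.r_[D[:3,3]*1000,R.from_matrix(D[:3,:3]).as_rotvec()]
    if show: print('n',n,'row',r.round(2)[:3],r[3:].round(4),'deg/row',np.degrees(np.linalg.norm(r[3:])).round(2))
    return r
def mk(z,y,p):
    z=z/np.linalg.norm(z);x=np.cross(y,z);x/=np.linalg.norm(x)
    T=np.eye(4);T[:3,:3]=np.stack([x,np.cross(z,x),z],1);T[:3,3]=p;return T
E
cat > plan.py <<'E'
from h import *
yaw=np.radians(5.6);O=np.array([.526,.1905,.110])
f=np.array([np.cos(yaw),np.sin(yaw),0]);l=np.array([-f[1],f[0],0]);up=np.array([0,0,1.])
wx=(f-up)/2**.5; e=np.radians(67)
tz=f*np.cos(e)-up*np.sin(e)
G=mk(tz,l,O-.008*wx+.008*tz)
PRE=G.copy();PRE[:3,3]-=.11*tz
E
python3 - <<'E'
from plan import *
A=pose();row(A,PRE,18);print(PRE[:3,3],G[:3,3]);
D=row(A,PRE,18,False);T=A.copy();
E
```

```text
n 18 row [-18.81 -17.96   4.23] [-0.0046 -0.022  -0.0228] deg/row 1.83
[0.48070578 0.18605886 0.20954835] [0.52348107 0.19025302 0.10829282]
```

move_arm(
  commands=[
    [-18.8, -18, 4.2, -0.0046, -0.022, -0.0228],
    [-18.8, -18, 4.2, -0.0046, -0.022, -0.0228],
    [-18.8, -18, 4.2, -0.0046, -0.022, -0.0228],
    [-18.8, -18, 4.2, -0.0046, -0.022, -0.0228],
    [-18.8, -18, 4.2, -0.0046, -0.022, -0.0228],
    [-18.8, -18, 4.2, -0.0046, -0.022, -0.0228],
    [-18.8, -18, 4.2, -0.0046, -0.022, -0.0228],
    [-18.8, -18, 4.2, -0.0046, -0.022, -0.0228],
    [-18.8, -18, 4.2, -0.0046, -0.022, -0.0228],
  ],
  claw=0.4,
  force=30,
)

```text
time: 1.85
position: [0.3113, 0.3492, 0.2004]
tcp_rot: [0.055, 0.993, 0.005, 0.101]
contact_force: [0.1, -0.9, -0.1]
width: 0.0638
finger_force: 0.0
```

move_arm(
  commands=[
    [-18.8, -18, 4.2, -0.0046, -0.022, -0.0228],
    [-18.8, -18, 4.2, -0.0046, -0.022, -0.0228],
    [-18.8, -18, 4.2, -0.0046, -0.022, -0.0228],
    [-18.8, -18, 4.2, -0.0046, -0.022, -0.0228],
    [-18.8, -18, 4.2, -0.0046, -0.022, -0.0228],
    [-18.8, -18, 4.2, -0.0046, -0.022, -0.0228],
    [-18.8, -18, 4.2, -0.0046, -0.022, -0.0228],
    [-18.8, -18, 4.2, -0.0046, -0.022, -0.0228],
    [-18.8, -18, 4.2, -0.0046, -0.022, -0.0228],
    [0, 0, 0, 0, 0, 0],
    [0, 0, 0, 0, 0, 0],
  ],
)

```text
time: 2.77
position: [0.4805, 0.1844, 0.2102]
tcp_rot: [-0.046, 0.979, 0.009, 0.199]
contact_force: [-0.4, -0.2, -0.7]
width: 0.064
finger_force: 0.0
```

Run:
```python
from plan import *
s=sense();A=pose(s);print(s['time'],s['q'],s['position'],s['width'],s['contact_force']);row(A,PRE,1);row(A,G,6)
p=capture('wrist');save(p,'w1.png')
f=210/np.tan(np.radians(p['fovy'])/2);print(p['fovy'],f)
def pj(X):
    c=p['world_to_cam']@np.r_[X,1];v=np.array([c[0],-c[1],-c[2]]);rr=np.hypot(v[0],v[1]);t=np.arctan2(rr,v[2]);return np.round([p['cy']+f*t*v[1]/rr,p['cx']+f*t*v[0]/rr],1)
wz=(f*0 if 0 else (np.array([np.cos(yaw),np.sin(yaw),0])+up)/2**.5)
img=p['image'][:,:,::-1].copy()
for k in(-.06,.06):
  for sy in(-.014,.014):
    a=pj(O+k*wx+sy*l+.013*wz);print(k,sy,a);cv2.circle(img,(int(a[1]),int(a[0])),2,(0,0,255),-1)
cv2.imwrite('pics/w1.png',img)
```

```text
2.7667 [ 0.42420709  0.06732834  2.00247595 -0.19823062  0.69985174 -1.11283066] [0.4805258  0.18444997 0.2102073 ] 0.0639616643358735 [-0.40071468 -0.15787939 -0.74785524]
n 1 row [-0.05  1.59  0.74] [-0.0017 -0.0001 -0.0033] deg/row 0.21
n 6 row [-1.000e-02  2.800e-01  1.846e+01] [-0.0003 -0.     -0.0006] deg/row 0.04
65.70646984690485 325.19226210127806
-0.06 -0.014 [223.8 264.4]
-0.06 0.014 [223.7 306. ]
0.06 -0.014 [236.1 270.6]
0.06 0.014 [236.  297.6]
```

View pics/w1.png

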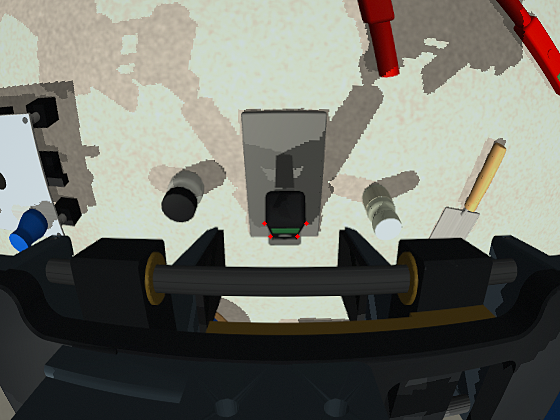

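The wrist view shows the wand's tail face at about (208,286), and the predicted top corners fall on it within a couple of pixels. I descend along the tool's z-axis and close.

move_arm(
  commands=[
    [0, 0.3, 18.4, 0, 0, 0],
    [0, 0.3, 18.4, 0, 0, 0],
    [0, 0.3, 18.4, 0, 0, 0],
    [0, 0.3, 18.4, 0, 0, 0],
    [0, 0.3, 18.4, 0, 0, 0],
    [0, 0.2, 18.4, 0, 0, 0],
    [0, 0, 0, 0, 0, 0],
    [0, 0, 0, 0, 0, 0],
  ],
)

```text
time: 3.48
position: [0.5221, 0.1918, 0.1078]
tcp_rot: [-0.048, 0.979, 0.009, 0.198]
contact_force: [0.8, 0.6, -0.0]
width: 0.0642
finger_force: 0.0
```

move_arm(
  commands=[
    [0, 0, 0, 0, 0, 0],
    [0, 0, 0, 0, 0, 0],
    [0, 0, 0, 0, 0, 0],
    [0, 0, 0, 0, 0, 0],
    [0, 0, 0, 0, 0, 0],
    [0, 0, 0, 0, 0, 0],
    [0, 0, 0, 0, 0, 0],
    [0, 0, 0, 0, 0, 0],
  ],
  claw=-1,
  force=30,
)

```text
time: 4.15
position: [0.5232, 0.1912, 0.1091]
tcp_rot: [-0.048, 0.979, 0.009, 0.2]
contact_force: [-3.3, 0.2, 4.8]
width: 0.0277
finger_force: 30.0
```

Run:
```python
from plan import *
s=sense();A=pose(s);print(s['time'],s['q'],s['position'],s['width'],s['finger_force'],s['contact_force'])
print('wx in tool',A[:3,:3].T@wx)
B=A.copy();B[:3,3]-=.10*wx;row(A,B,10)
```

```text
4.15 [ 0.39751109  0.2555139   2.07370483 -0.27602788  0.44095079 -1.04250594] [0.52317579 0.1911767  0.10907388] 0.02765931335850201 29.986993968486786 [-3.32486155  0.16416579  4.78077143]
wx in tool [-3.73608227e-01  7.82249312e-04  9.27586266e-01]
n 10 row [ 3.74 -0.01 -9.28] [-0.  0.  0.] deg/row 0.0
```

move_arm(
  commands=[
    [3.7, 0, -9.3, 0, 0, 0],
    [3.7, 0, -9.3, 0, 0, 0],
    [3.7, 0, -9.3, 0, 0, 0],
    [3.7, 0, -9.3, 0, 0, 0],
    [3.7, 0, -9.3, 0, 0, 0],
    [3.7, 0, -9.3, 0, 0, 0],
    [3.7, 0, -9.3, 0, 0, 0],
    [3.7, 0, -9.3, 0, 0, 0],
    [3.7, 0, -9.3, 0, 0, 0],
    [3.7, 0, -9.3, 0, 0, 0],
    [0, 0, 0, 0, 0, 0],
    [0, 0, 0, 0, 0, 0],
  ],
  force=40,
)

```text
time: 5.15
position: [0.4524, 0.1843, 0.1799]
tcp_rot: [-0.048, 0.979, 0.009, 0.199]
contact_force: [0.5, -0.1, -0.0]
width: 0.0278
finger_force: 40.0
```

Run:
```python
from plan import *
s=sense();A=pose(s);print(s['time'],s['q'],s['position'],s['width'],s['finger_force'],s['contact_force'])
p=capture('scene');W=world(p);r=pinpoint(p,'lens');print([(x['score'],x['position']) for x in r])
D=capture('side');print([(x['score'],x['position']) for x in pinpoint(D,'lens')])
L=A@np.r_[0,0,0,1]
# predicted lens: wand fixed in the tool as at the grasp
L=A[:3,3]-.008*A[:3,2]+.123*(A[:3,:3]@[-.3736,0,.9276]);print('lens pred',L,proj(p,L),proj(D,L))
cv2.imwrite('pics/held.png',np.hstack([cv2.resize(p['image'][140:300,280:440,::-1],(400,400)),cv2.resize(D['image'][120:240,210:330,::-1],(400,400))]))
m=(abs(W[...,0]-.47)<.15)&(abs(W[...,1]-L[1])<.025)&(W[...,2]>.05)&(W[...,2]<.3)
```

```text
5.15 [ 0.454632    0.06001913  2.09877208 -0.23918807  0.61773621 -1.04377373] [0.45237169 0.18432431 0.17994673] 0.027848345704468827 39.98750567436218 [ 0.48579189 -0.06898215 -0.01636343]
[(0.9, [194.8, 403.4]), (0.87, [222.8, 354.0]), (0.6, [220.5, 377.0])]
[(0.86, [177.2, 236.9]), (0.74, [171.7, 279.9]), (0.21, [246.0, 320.7])]
lens pred [0.53575898 0.19242289 0.10026776] (np.float64(223.10815220988007), np.float64(353.33532709973946)) (np.float64(173.13170695659497), np.float64(275.56170062636204))
```

View pics/held.png

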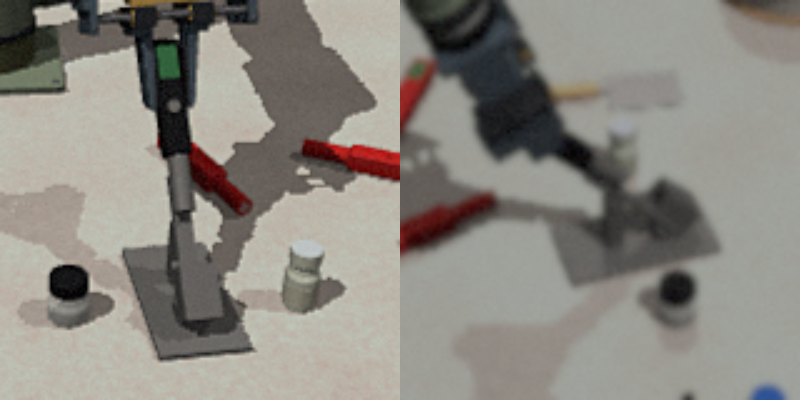

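The crop shows the wand drawn clear of the tube and the holder, pot and jar undisturbed. The lens is at about (223,354) in the scene, as predicted. Next I refine the wand-in-tool pose from the depth map and plan the aim.

```bash
cat > fit.py <<'E'
from plan import *
A=pose()
a0=np.array([-.3736,0,.9276]);b0=np.cross(a0,[0,1,0])  # wand x and (up to sign) z in the tool frame
for n in('scene','side'):
    p=capture(n);W=world(p)
    Q=(W.reshape(-1,3)-A[:3,3])@A[:3,:3]+[0,0,.008]
    u=Q@a0;v=Q@b0;w=Q[:,1]
    for lo,hi in((.03,.065),(.075,.12),(.12,.135)):
        m=(p['z_map'].ravel()>0)&(u>lo)&(u<hi)&(abs(v)<.022)&(abs(w)<.022)
        if m.sum()>3: print(n,lo,m.sum(),'u',u[m].mean().round(4),u[m].max().round(4),'v',np.median(v[m]).round(4),v[m].min().round(4),v[m].max().round(4),'y',w[m].mean().round(4),w[m].min().round(4),w[m].max().round(4))
E
cat fit.py > /dev/null; python3 fit.py
python3 - <<'E'
from plan import *
A=pose();S=np.array([.5427,-.1832,.0555]);az=np.arctan2(S[1],S[0])
f=np.array([np.cos(az),np.sin(az),0]);l=np.array([-f[1],f[0],0])
t=np.radians(21.9);wx=f*np.sin(t)-up*np.cos(t)
T=mk(-up,l,np.zeros(3));T[:3,3]=S-.065*wx-.123*wx+.008*T[:3,2];print(T.round(3))
U=T.copy();U[2,3]+=.06
C=A.copy();C[2,3]+=.11;row(A,C,4);row(C,U,18)
E
```

```text
scene 0.03 179 u 0.0476 0.0649 v 0.0123 -0.012 0.0169 y -0.0022 -0.0142 0.0147
scene 0.075 178 u 0.0978 0.1199 v 0.0087 -0.0192 0.0148 y -0.0021 -0.0107 0.0096
scene 0.12 62 u 0.127 0.1349 v -0.0061 -0.018 0.0117 y -0.001 -0.0098 0.0096
side 0.03 75 u 0.0464 0.0637 v 0.0077 -0.0104 0.015 y -0.0088 -0.0182 0.0161
side 0.075 93 u 0.0969 0.1199 v -0.0018 -0.0196 0.0123 y -0.0056 -0.013 0.0069
side 0.12 18 u 0.1259 0.1341 v -0.0119 -0.0209 0.0101 y -0.004 -0.0104 0.0056
[[-0.947  0.32  -0.     0.476]
 [ 0.32   0.947 -0.    -0.161]
 [ 0.    -0.    -1.     0.222]
 [ 0.     0.     0.     1.   ]]
n 4 row [-10.73  -0.03 -25.32] [0. 0. 0.] deg/row 0.0
n 18 row [ -3.19 -19.08   0.83] [0.0046 0.0219 0.0232] deg/row 1.85
```

move_arm(
  commands=[
    [-10.7, 0, -25.3, 0, 0, 0],
    [-10.7, 0, -25.3, 0, 0, 0],
    [-10.7, 0, -25.3, 0, 0, 0],
    [-10.7, 0, -25.3, 0, 0, 0],
    [-3.2, -19, 0.8, 0.0046, 0.0219, 0.0232],
    [-3.2, -19, 0.8, 0.0046, 0.0219, 0.0232],
    [-3.2, -19, 0.8, 0.0046, 0.0219, 0.0232],
    [-3.2, -19, 0.8, 0.0046, 0.0219, 0.0232],
    [-3.2, -19, 0.8, 0.0046, 0.0219, 0.0232],
    [-3.2, -19, 0.8, 0.0046, 0.0219, 0.0232],
    [-3.2, -19, 0.8, 0.0046, 0.0219, 0.0232],
    [-3.2, -19, 0.8, 0.0046, 0.0219, 0.0232],
  ],
)

```text
time: 6.45
position: [0.4816, 0.0319, 0.2896]
tcp_rot: [0.047, 0.993, 0.006, 0.111]
contact_force: [-0.3, 0.8, -0.4]
width: 0.0281
finger_force: 40.0
```

move_arm(
  commands=[
    [-3.2, -19, 0.8, 0.0046, 0.0219, 0.0232],
    [-3.2, -19, 0.8, 0.0046, 0.0219, 0.0232],
    [-3.2, -19, 0.8, 0.0046, 0.0219, 0.0232],
    [-3.2, -19, 0.8, 0.0046, 0.0219, 0.0232],
    [-3.2, -19, 0.8, 0.0046, 0.0219, 0.0232],
    [-3.2, -19, 0.8, 0.0046, 0.0219, 0.0232],
    [-3.2, -19, 0.8, 0.0046, 0.0219, 0.0232],
    [-3.2, -19, 0.8, 0.0046, 0.0219, 0.0232],
    [-3.2, -19, 0.8, 0.0046, 0.0219, 0.0232],
    [-3.2, -19, 0.8, 0.0046, 0.0219, 0.0232],
    [0, 0, 0, 0, 0, 0],
    [0, 0, 0, 0, 0, 0],
  ],
)

```text
time: 7.45
position: [0.4765, -0.1597, 0.2819]
tcp_rot: [0.163, 0.987, 0.001, 0.0]
contact_force: [-0.1, 0.2, -1.3]
width: 0.028
finger_force: 40.0
```

```bash
python3 fit.py
python3 - <<'E'
from plan import *
s=sense();A=pose(s);print(s['time'],s['q'],s['width'],s['position']);S=np.array([.5427,-.1832,.0555]);az=np.arctan2(S[1],S[0])
for n in('scene','side','wrist'):
    p=capture(n)
    if n=='wrist': save(p,'w2.png');continue
    W=world(p);I=p['image'].astype(int)
    b=(abs(W[...,2]-.055)<.006)&(abs(W[...,0]-S[0])<.025)&(abs(W[...,1]-S[1])<.025)&(I.sum(-1)<200)
    q=W[b];print(n,b.sum(),q.mean(0).round(4),q.min(0).round(3),q.max(0).round(3))
f=np.array([np.cos(az),np.sin(az),0]);l=np.array([-f[1],f[0],0])
t=np.radians(21.9);wx=f*np.sin(t)-up*np.cos(t)
T=mk(-up,l,np.zeros(3));T[:3,3]=S-.065*wx-.123*wx+.008*T[:3,2]
row(A,T,4)
a=A[:3,:3]@[-.3736,0,.9276];L=A[:3,3]-.008*A[:3,2]+.123*a;k=(L[2]-.0555)/-a[2];print('beam hits',L+k*a)
E
```

```text
scene 0.03 227 u 0.0477 0.0649 v 0.0124 -0.0078 0.0177 y 0.0054 -0.0123 0.016
scene 0.075 182 u 0.0968 0.1199 v 0.0088 -0.0056 0.0153 y 0.0047 -0.0078 0.0126
scene 0.12 23 u 0.1231 0.1255 v 0.0094 -0.0025 0.0126 y 0.0039 -0.0089 0.0115
side 0.03 104 u 0.0487 0.0649 v 0.0055 -0.0119 0.0146 y -0.009 -0.0157 0.0128
side 0.075 94 u 0.0965 0.1196 v 0.0044 -0.0107 0.012 y -0.0057 -0.0113 0.009
side 0.12 5 u 0.1209 0.1221 v 0.0068 0.0017 0.0099 y -0.0029 -0.0081 0.0046
7.55 [-0.3459513   0.17040013  1.62259307  0.00249806  1.34779859 -1.5917781 ] 0.027740918400288528 [ 0.47624779 -0.15859712  0.282392  ]
scene 56 [ 0.5427 -0.1832  0.0547] [ 0.53  -0.196  0.052] [ 0.556 -0.171  0.057]
side 26 [ 0.5425 -0.1844  0.057 ] [ 0.534 -0.193  0.054] [ 0.553 -0.177  0.059]
n 4 row [-0.17 -0.54 15.11] [0.0006 0.0002 0.    ] deg/row 0.04
beam hits [ 0.5662742 -0.1884041  0.0555   ]
```

View pics/w2.png

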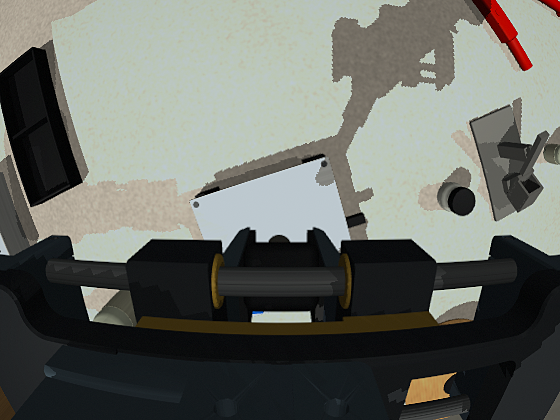

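The wrist view shows the wand centred between the fingers, with the dark sticker just peeking over its tail at about (238,281). I lower it to the aim distance and hold.

move_arm(
  commands=[
    [-0.2, -0.5, 15, 0.0006, 0, 0],
    [-0.2, -0.5, 15, 0.0006, 0, 0],
    [-0.2, -0.5, 15, 0.0006, 0, 0],
    [-0.2, -0.5, 15, 0.0006, 0, 0],
    [0, 0, 0, 0, 0, 0],
    [0, 0, 0, 0, 0, 0],
    [0, 0, 0, 0, 0, 0],
  ],
)

```text
time: 8.28
position: [0.477, -0.1611, 0.2237]
tcp_rot: [0.162, 0.987, -0.001, 0.001]
contact_force: [-0.5, -0.2, 0.9]
width: 0.028
finger_force: 40.0
```

```bash
python3 - <<'E'
from plan import *
s=sense();A=pose(s);print(s['time'],s['q'],s['contact_force'])
p=capture('scene')
cv2.imwrite('pics/aim.png',cv2.resize(p['image'][180:300,130:290,::-1],(800,600)))
a=A[:3,:3]@[-.3736,0,.9276];L=A[:3,3]-.008*A[:3,2]+.123*a;k=(L[2]-.0555)/-a[2];print('lens',L,'dist',k,'beam hits',L+k*a)
print('pred px',proj(p,L),'lens',[(x['score'],x['position']) for x in pinpoint(p,'lens')])
E
python3 fit.py
```

```text
8.2833 [-3.48203974e-01  2.06438424e-01  1.72618797e+00 -5.42701436e-04
  1.20592425e+00 -1.59353350e+00] [-0.5073279  -0.18399569  0.92320028]
lens [ 0.52085802 -0.17594579  0.11773823] dist 0.06717826772917437 beam hits [ 0.54480708 -0.18406057  0.0555    ]
pred px (np.float64(218.10809172155095), np.float64(202.01144594325393)) lens [(0.93, [216.7, 204.5]), (0.73, [223.0, 377.6]), (0.65, [195.8, 400.7])]
scene 0.03 202 u 0.0471 0.0649 v 0.0123 -0.0101 0.0169 y 0.0056 -0.0118 0.0164
scene 0.075 168 u 0.0975 0.1199 v 0.0084 -0.0057 0.0142 y 0.0044 -0.0095 0.0132
scene 0.12 23 u 0.1234 0.1262 v 0.0094 -0.0005 0.0127 y 0.0044 -0.0072 0.0122
side 0.03 89 u 0.0485 0.0643 v 0.0049 -0.0132 0.0146 y -0.0101 -0.0167 0.0087
side 0.075 81 u 0.0979 0.1195 v 0.0054 -0.0083 0.0117 y -0.0062 -0.0138 0.0076
side 0.12 6 u 0.122 0.1234 v 0.0025 -0.0047 0.0099 y -0.0074 -0.0095 -0.001
```

View pics/aim.png

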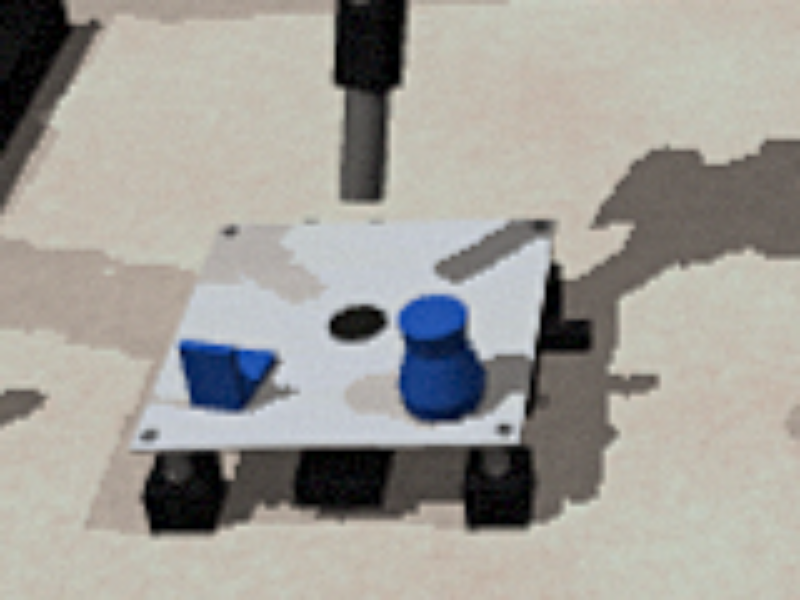

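The crop shows the nose end at (198,362) pointing at the sticker at (322,358), about 67 mm away and clear of the bed. I hold it there.

move_arm(
  commands=[
    [0, 0, 0, 0, 0, 0],
    [0, 0, 0, 0, 0, 0],
    [0, 0, 0, 0, 0, 0],
    [0, 0, 0, 0, 0, 0],
    [0, 0, 0, 0, 0, 0],
    [0, 0, 0, 0, 0, 0],
    [0, 0, 0, 0, 0, 0],
    [0, 0, 0, 0, 0, 0],
    [0, 0, 0, 0, 0, 0],
    [0, 0, 0, 0, 0, 0],
    [0, 0, 0, 0, 0, 0],
    [0, 0, 0, 0, 0, 0],
  ],
)

```text
time: 9.48
position: [0.4765, -0.1613, 0.2227]
tcp_rot: [0.162, 0.987, -0.0, 0.001]
contact_force: [0.1, -0.6, -0.4]
width: 0.0282
finger_force: 40.0
```

move_arm(
  commands=[
    [0, 0, 0, 0, 0, 0],
    [0, 0, 0, 0, 0, 0],
    [0, 0, 0, 0, 0, 0],
    [0, 0, 0, 0, 0, 0],
    [0, 0, 0, 0, 0, 0],
    [0, 0, 0, 0, 0, 0],
    [0, 0, 0, 0, 0, 0],
    [0, 0, 0, 0, 0, 0],
    [0, 0, 0, 0, 0, 0],
    [0, 0, 0, 0, 0, 0],
    [0, 0, 0, 0, 0, 0],
    [0, 0, 0, 0, 0, 0],
  ],
)

```text
time: 10.48
position: [0.4765, -0.1612, 0.2227]
tcp_rot: [0.162, 0.987, -0.0, 0.001]
contact_force: [-0.5, -0.3, -0.7]
width: 0.0278
finger_force: 40.0
```

move_arm(
  commands=[
    [0, 0, 0, 0, 0, 0],
    [0, 0, 0, 0, 0, 0],
    [0, 0, 0, 0, 0, 0],
    [0, 0, 0, 0, 0, 0],
    [0, 0, 0, 0, 0, 0],
    [0, 0, 0, 0, 0, 0],
    [0, 0, 0, 0, 0, 0],
    [0, 0, 0, 0, 0, 0],
    [0, 0, 0, 0, 0, 0],
    [0, 0, 0, 0, 0, 0],
    [0, 0, 0, 0, 0, 0],
    [0, 0, 0, 0, 0, 0],
  ],
)

```text
time: 11.48
position: [0.4765, -0.1612, 0.2227]
tcp_rot: [0.162, 0.987, -0.0, 0.001]
contact_force: [0.3, -0.8, -1.3]
width: 0.0278
finger_force: 40.0
```

```bash
cat > fin.py <<'E'
from plan import *
from scipy.optimize import least_squares
s=sense();A=pose(s);print(s['time'],s['q'],s['position'],s['width'])
a=A[:3,:3]@[-.3736,0,.9276];wz=A[:3,:3]@np.array([-.9276,0,-.3736]);print('wx',a,'wz',wz)
O=A[:3,3]-.008*A[:3,2]+.008*a;print('wand origin',O)
az=np.arctan2(A[1,3],A[0,3])
def goal(r,z):
    f=np.array([np.cos(az),np.sin(az),0]);l=np.array([-f[1],f[0],0]);t=np.radians(21.9)
    tz=f*np.cos(t)-up*np.sin(t);T=mk(tz,l,np.zeros(3));T[:3,3]=f*r+up*z-.008*f+.008*tz;return T
C=A.copy();C[2,3]+=.12
row(A,C,4)
for r in(.55,.6):
    T=goal(r,.25);row(A,T,1);row(C,T,24)
E
python3 fin.py
python3 - <<'E'
# planar geometry from the poses seen: r = a+L1 sin q2+L2 sin(q2+q3)+Lt sin(sum); z likewise
import numpy as np
q=[(.32,1.565,1.257,np.hypot(.18022,.54605),.22498),(.1704,1.62259,1.3478,np.hypot(.47625,.1586),.28239),(.20644,1.72619,1.20592,np.hypot(.477,.1611),.2237)]
print([(np.degrees(x[0]+x[1]),sum(x[:3]),x[3],x[4]) for x in q])
E
```

```text
11.4833 [-3.48817819e-01  2.07339130e-01  1.72770453e+00 -5.75871696e-04
  1.20527479e+00 -1.59358701e+00] [ 0.47648857 -0.16124269  0.22266191] 0.027810390191559346
wx [ 0.35488425 -0.12045723 -0.92712779] wz [ 0.87841784 -0.29656089  0.37476987]
wand origin [ 0.47931953 -0.16219882  0.22324488]
n 4 row [-4.e-02 -2.e-02 -3.e+01] [0. 0. 0.] deg/row 0.0
n 1 row [-4.642e+01 -4.000e-02 -2.430e+01] [-2.0000e-04 -1.1873e+00  8.0000e-04] deg/row 68.03
n 24 row [0.56 0.   4.67] [-0.     -0.0495  0.    ] deg/row 2.83
n 1 row [-9.642e+01 -6.000e-02 -2.423e+01] [-2.0000e-04 -1.1873e+00  8.0000e-04] deg/row 68.03
n 24 row [-1.3   0.    5.86] [-0.     -0.0495  0.    ] deg/row 2.83
[(np.float64(108.00254438216018), 3.142, np.float64(0.5750216090722157), 0.22498), (np.float64(102.73075970916148), 3.14079, np.float64(0.5019641645575907), 0.28239), (np.float64(110.73154236036828), 3.13855, np.float64(0.5034701679345063), 0.2237)]
```

```bash
cat > kin.py <<'E'
import numpy as np
from scipy.optimize import least_squares
from scipy.spatial.transform import Rotation as R
Z=lambda t:R.from_euler('z',t);Y=lambda t:R.from_euler('y',t)
# q, tcp pos observed
D=[([1.232,.32,1.565,0,1.257,-.02],[.18022,.54605,.22498]),([.42420709,.06732834,2.00247595,-.19823062,.69985174,-1.11283066],[.4805258,.18444997,.2102073]),
([.39751109,.2555139,2.07370483,-.27602788,.44095079,-1.04250594],[.52317579,.1911767,.10907388]),([.454632,.06001913,2.09877208,-.23918807,.61773621,-1.04377373],[.45237169,.18432431,.17994673]),
([-.3459513,.17040013,1.62259307,.00249806,1.34779859,-1.5917781],[.47624779,-.15859712,.282392]),([-.34881782,.20733913,1.72770453,-.00057587,1.20527479,-1.59358701],[.47648857,-.16124269,.22266191])]
sg=1
def fk(q,k,sg=1):
    a,h,L1,e,L2,Lt=k
    R1=Z(q[0]);R2=R1*Y(q[1]);R3=R2*Y(q[2]);R5=R3*Z(sg*q[3])*Y(q[4])
    return R1.apply([a,0,h])+R2.apply([0,0,L1])+R3.apply([e,0,L2])+R5.apply([0,0,Lt]),R5*Z(sg*q[5])
def fit(sg):
    return least_squares(lambda k:np.concatenate([fk(q,k,sg)[0]-p for q,p in D])*1000,[0,.35,.4,0,.4,.2])
fs=[(fit(s),s) for s in(1,-1)]
F,sg=min(fs,key=lambda t:t[0].cost);K=F.x
E
python3 - <<'E'
from kin import *
print([f[0].cost for f in fs],sg,K.round(4),abs(F.fun).max())
from h import *
s=sense();R0=R.from_quat(s['tcp_rot']);off=fk(s['q'],K,sg)[1].inv()*R0;print('off',off.as_rotvec())
lo=np.array([-3.11,-.84,.21,-1.34,.05,-2.56])+.05;hi=np.array([3.11,2.01,2.61,4.49,2.63,2.56])-.05
t=np.radians(21.9);up=np.array([0,0,1.])
q0=np.array(s['q'])
res=[]
for az in np.radians([-60,-45,-30,-19,-5,10]):
  for th in np.radians(np.arange(-180,181,15)):
    for r in(.45,.55,.65,.75):
      f=np.array([np.cos(th),np.sin(th),0]);l=np.array([-f[1],f[0],0])
      tz=f*np.cos(t)-up*np.sin(t);T=mk(tz,l,np.zeros(3))
      P=np.array([r*np.cos(az),r*np.sin(az),.25])-.008*f+.008*tz
      G=R.from_matrix(T[:3,:3])*off.inv()
      def err(q):
        p,o=fk(q,K,sg);return np.r_[(p-P)*5,(o.inv()*G).as_rotvec()]
      for st in(q0,q0+[0,0,0,1.5,0,-1],q0+[0,0,0,-1,0,1]):
        S=least_squares(err,np.clip(st,lo,hi),bounds=(lo,hi))
        if S.cost<1e-6: res.append((np.abs(S.x-q0)[3:].max(),round(np.degrees(az)),round(np.degrees(th)),r,S.x.round(2)))
res.sort(key=lambda t:t[0])
for x in res[:14]:print(x)
print(len(res),[x[1:4] for x in res if x[1]==x[2]])
E
```

```text
[np.float64(252.74493230658024), np.float64(2218.7218288290314)] 1 [ 0.0363  0.0734  0.5402 -0.0175  0.3791  0.2586] 12.635809338921971
off [-4.09443583e-18 -3.74038756e-16  1.57079633e+00]
(np.float64(1.9210396470000894), -60, -180, 0.75, array([-0.81,  1.09,  0.47, -1.07,  2.27,  0.33]))
(np.float64(1.9210396470000894), -60, 180, 0.75, array([-0.81,  1.09,  0.47, -1.07,  2.27,  0.33]))
(np.float64(1.921039647210046), -45, -165, 0.75, array([-0.55,  1.09,  0.47, -1.07,  2.27,  0.33]))
(np.float64(1.9210396489586206), -45, -165, 0.75, array([-0.55,  1.09,  0.47, -1.07,  2.27,  0.33]))
(np.float64(1.9210396623373398), -30, -150, 0.75, array([-0.29,  1.09,  0.47, -1.07,  2.27,  0.33]))
(np.float64(1.9210396625664434), -30, -150, 0.75, array([-0.29,  1.09,  0.47, -1.07,  2.27,  0.33]))
(np.float64(1.9210396796096085), -60, -180, 0.75, array([-0.81,  1.09,  0.47, -1.07,  2.27,  0.33]))
(np.float64(1.9210396796096085), -60, 180, 0.75, array([-0.81,  1.09,  0.47, -1.07,  2.27,  0.33]))
(np.float64(1.9552254603848562), -19, -135, 0.75, array([-0.08,  1.04,  0.58, -1.05,  2.19,  0.36]))
(np.float64(1.9552254603850336), -19, -135, 0.75, array([-0.08,  1.04,  0.58, -1.05,  2.19,  0.36]))
(np.float64(1.9552254655045418), -19, -135, 0.75, array([-0.08,  1.04,  0.58, -1.05,  2.19,  0.36]))
(np.float64(1.9614150260561163), 10, -105, 0.75, array([ 0.43,  1.03,  0.61, -1.05,  2.17,  0.37]))
(np.float64(1.9614150260566716), -5, -120, 0.75, array([ 0.16,  1.03,  0.61, -1.05,  2.17,  0.37]))
(np.float64(1.9614150275159905), 10, -105, 0.75, array([ 0.43,  1.03,  0.61, -1.05,  2.17,  0.37]))
484 []
```

```bash
sed -i 's/a,h,L1,e,L2,Lt=k/a,h,L1,e,L2,Lt,d=k/; s/R3.apply(\[e,0,L2\])/R3.apply([e,d,L2])/; s/,.4,.2\])/,.4,.2,0])/' kin.py
cat > ik.py <<'E'
from kin import *
from h import *
s=sense();R0=R.from_quat(s['tcp_rot']);off=fk(s['q'],K,sg)[1].inv()*R0
lo=np.array([-3.11,-.84,.21,-1.34,.05,-2.56])+.06;hi=np.array([3.11,2.01,2.61,4.49,2.63,2.56])-.06
t=np.radians(21.9);up=np.array([0,0,1.]);q0=np.array(s['q'])
def goal(az,th,r,z=.25):
    f=np.array([np.cos(th),np.sin(th),0]);l=np.array([-f[1],f[0],0])
    tz=f*np.cos(t)-up*np.sin(t)
    return mk(tz,l,np.array([r*np.cos(az),r*np.sin(az),z])-.008*f+.008*tz)
def ik(T,st):
    G=R.from_matrix(T[:3,:3])*off.inv()
    def err(q):
        p,o=fk(q,K,sg);return np.r_[(p-T[:3,3])*5,(o.inv()*G).as_rotvec()]
    return least_squares(err,np.clip(st,lo,hi),bounds=(lo,hi))
E
python3 - <<'E'
from ik import *
print([f[0].cost for f in fs],sg,K.round(4),abs(F.fun).max())
res=[]
for rel in np.radians(np.arange(-180,181,15)):
    for r in(.45,.52,.6,.68,.75,.8):
      for st in(q0,q0+[0,0,0,1.5,0,-1],q0+[0,0,0,-1,0,1]):
        S=ik(goal(-.33,-.33+rel,r),st)
        if S.cost<1e-6: res.append((np.abs(S.x-q0).max().round(2),round(np.degrees(rel)),r,S.x.round(2)))
res.sort(key=lambda t:t[0])
for x in res[:8]:print(x)
print([x for x in res if abs(x[1])<=90][:10])
E
```

```text
[np.float64(0.06762070054950337), np.float64(2159.039130957525)] 1 [-2.000e-04  1.402e-01  5.916e-01  2.490e-02  4.172e-01  3.244e-01
  1.150e-02] 0.30165791921948903
(np.float64(1.93), -105, 0.8, array([-0.02,  1.05,  0.62, -1.08,  2.05,  0.34]))
(np.float64(1.93), -105, 0.8, array([-0.02,  1.05,  0.62, -1.08,  2.05,  0.34]))
(np.float64(1.93), -105, 0.8, array([-0.02,  1.05,  0.62, -1.08,  2.05,  0.34]))
(np.float64(2.0), -90, 0.8, array([ 0.02,  0.9 ,  0.96, -1.1 ,  1.77,  0.4 ]))
(np.float64(2.0), -90, 0.8, array([ 0.02,  0.9 ,  0.96, -1.1 ,  1.77,  0.4 ]))
(np.float64(2.0), -90, 0.8, array([ 0.02,  0.9 ,  0.96, -1.1 ,  1.77,  0.4 ]))
(np.float64(2.02), -120, 0.75, array([-0.06,  1.08,  0.54, -1.01,  2.26,  0.43]))
(np.float64(2.02), -120, 0.75, array([-0.06,  1.08,  0.54, -1.01,  2.26,  0.43]))
[(np.float64(2.0), -90, 0.8, array([ 0.02,  0.9 ,  0.96, -1.1 ,  1.77,  0.4 ])), (np.float64(2.0), -90, 0.8, array([ 0.02,  0.9 ,  0.96, -1.1 ,  1.77,  0.4 ])), (np.float64(2.0), -90, 0.8, array([ 0.02,  0.9 ,  0.96, -1.1 ,  1.77,  0.4 ])), (np.float64(2.04), -75, 0.8, array([ 0.04,  0.77,  1.24, -1.18,  1.5 ,  0.44])), (np.float64(2.04), -75, 0.8, array([ 0.04,  0.77,  1.24, -1.18,  1.5 ,  0.44])), (np.float64(2.04), -75, 0.8, array([ 0.04,  0.77,  1.24, -1.18,  1.5 ,  0.44])), (np.float64(2.09), -90, 0.75, array([ 0.04,  0.81,  1.14, -1.07,  1.74,  0.5 ])), (np.float64(2.09), -90, 0.75, array([ 0.04,  0.81,  1.14, -1.07,  1.74,  0.5 ])), (np.float64(2.09), -90, 0.75, array([ 0.04,  0.81,  1.14, -1.07,  1.74,  0.5 ])), (np.float64(2.11), -75, 0.75, array([ 0.06,  0.7 ,  1.38, -1.17,  1.5 ,  0.52]))]
```

```bash
cat > path.py <<'E'
from ik import *
from scipy.linalg import logm,expm
def test(C,T,n,q,show=False):
    D=np.real(expm(logm(np.linalg.inv(C)@T)/n));M=C.copy();Q=[q];zs=[]
    for i in range(n):
        M=M@D;S=ik(M,Q[-1])
        if S.cost>1e-6:return None
        Q.append(S.x);
        w=M[:3,:3]@[-.3736,0,.9276];L=M[:3,3]-.008*M[:3,2]+.123*w;zs.append(min(L[2],M[2,3]))
    Q=np.array(Q);return Q,np.abs(np.diff(Q,axis=0)).max(),min(zs)
E
python3 - <<'E'
from path import *
A=pose();C=A.copy();C[2,3]+=.13
qC=ik(C,q0);print(qC.cost,qC.x.round(2));row(A,C,6)
out=[]
for az in np.radians([-25,-19,-8,0,8,15]):
  for rel in np.radians([-75,-85,-95,-105]):
    for r in(.55,.62,.68,.74):
      T=goal(az,az+rel,r);x=test(C,T,30,qC.x)
      if x: 
        Q=x[0][-1];mar=np.minimum(Q-lo,hi-Q)[1:].min();out.append((x[1].round(3),mar.round(2),x[2].round(3),np.degrees([az,rel]).round(),r,Q.round(2)))
out.sort(key=lambda t:t[0]-.3*t[1])
for o in out[:8]:print(*o)
E
```

```text
4.156708983891753e-30 [-0.35  0.15  1.48 -0.    1.51 -1.59]
n 6 row [-3.000e-02 -1.000e-02 -2.167e+01] [0. 0. 0.] deg/row 0.0
0.101 0.43 0.226 [ -25. -105.] 0.55 [-0.02  0.64  1.5  -0.85  1.87  0.82]
0.102 0.43 0.234 [ -19. -105.] 0.55 [ 0.09  0.64  1.5  -0.85  1.87  0.82]
0.105 0.43 0.247 [  -8. -105.] 0.55 [ 0.28  0.64  1.5  -0.85  1.87  0.82]
0.107 0.43 0.247 [   0. -105.] 0.55 [ 0.42  0.64  1.5  -0.85  1.87  0.82]
0.109 0.43 0.247 [   8. -105.] 0.55 [ 0.56  0.64  1.5  -0.85  1.87  0.82]
0.112 0.43 0.247 [  15. -105.] 0.55 [ 0.68  0.64  1.5  -0.85  1.87  0.82]
0.102 0.38 0.218 [ -25. -105.] 0.62 [-0.06  0.73  1.31 -0.9   1.9   0.72]
0.102 0.38 0.227 [ -19. -105.] 0.62 [ 0.05  0.73  1.31 -0.9   1.9   0.72]
```

move_arm(
  commands=[
    [0, 0, -21.7, 0, 0, 0],
    [0, 0, -21.7, 0, 0, 0],
    [0, 0, -21.7, 0, 0, 0],
    [0, 0, -21.7, 0, 0, 0],
    [0, 0, -21.7, 0, 0, 0],
    [0, 0, -21.7, 0, 0, 0],
    [0, 0, 0, 0, 0, 0],
    [0, 0, 0, 0, 0, 0],
  ],
)

```text
time: 12.15
position: [0.4767, -0.1612, 0.3535]
tcp_rot: [0.162, 0.987, -0.001, 0.002]
contact_force: [0.1, -0.8, -0.5]
width: 0.0281
finger_force: 40.0
```

Run:
```python
from path import *
A=pose();T=goal(np.radians(-8),np.radians(-113),.55);x=test(A,T,30,q0);print(x[1:],x[0][-1],T[:3,3],s['time']);row(A,T,30)
```

```text
(np.float64(0.10467643791796466), np.float64(0.2470160977393932)) [ 0.27805112  0.64236658  1.49758723 -0.85443819  1.86514319  0.81657963] [ 0.54487301 -0.07601379  0.2470161 ] 12.15
n 30 row [3.15 4.86 1.48] [ 0.0323 -0.0298  0.0476] deg/row 3.71
```

move_arm(
  commands=[
    [3.15, 4.86, 1.48, 0.0323, -0.0298, 0.0476],
    [3.15, 4.86, 1.48, 0.0323, -0.0298, 0.0476],
    [3.15, 4.86, 1.48, 0.0323, -0.0298, 0.0476],
    [3.15, 4.86, 1.48, 0.0323, -0.0298, 0.0476],
    [3.15, 4.86, 1.48, 0.0323, -0.0298, 0.0476],
    [3.15, 4.86, 1.48, 0.0323, -0.0298, 0.0476],
    [3.15, 4.86, 1.48, 0.0323, -0.0298, 0.0476],
    [3.15, 4.86, 1.48, 0.0323, -0.0298, 0.0476],
    [3.15, 4.86, 1.48, 0.0323, -0.0298, 0.0476],
    [3.15, 4.86, 1.48, 0.0323, -0.0298, 0.0476],
  ],
)

```text
time: 12.98
position: [0.4745, -0.1075, 0.3258]
tcp_rot: [0.385, 0.897, -0.182, 0.119]
contact_force: [0.3, -0.4, -2.1]
width: 0.0278
finger_force: 40.0
```

move_arm(
  commands=[
    [3.15, 4.86, 1.48, 0.0323, -0.0298, 0.0476],
    [3.15, 4.86, 1.48, 0.0323, -0.0298, 0.0476],
    [3.15, 4.86, 1.48, 0.0323, -0.0298, 0.0476],
    [3.15, 4.86, 1.48, 0.0323, -0.0298, 0.0476],
    [3.15, 4.86, 1.48, 0.0323, -0.0298, 0.0476],
    [3.15, 4.86, 1.48, 0.0323, -0.0298, 0.0476],
    [3.15, 4.86, 1.48, 0.0323, -0.0298, 0.0476],
    [3.15, 4.86, 1.48, 0.0323, -0.0298, 0.0476],
    [3.15, 4.86, 1.48, 0.0323, -0.0298, 0.0476],
    [3.15, 4.86, 1.48, 0.0323, -0.0298, 0.0476],
  ],
)

```text
time: 13.82
position: [0.5015, -0.0746, 0.2851]
tcp_rot: [0.567, 0.714, -0.343, 0.225]
contact_force: [1.2, -0.2, -0.0]
width: 0.0278
finger_force: 40.0
```

move_arm(
  commands=[
    [3.15, 4.86, 1.48, 0.0323, -0.0298, 0.0476],
    [3.15, 4.86, 1.48, 0.0323, -0.0298, 0.0476],
    [3.15, 4.86, 1.48, 0.0323, -0.0298, 0.0476],
    [3.15, 4.86, 1.48, 0.0323, -0.0298, 0.0476],
    [3.15, 4.86, 1.48, 0.0323, -0.0298, 0.0476],
    [3.15, 4.86, 1.48, 0.0323, -0.0298, 0.0476],
    [3.15, 4.86, 1.48, 0.0323, -0.0298, 0.0476],
    [3.15, 4.86, 1.48, 0.0323, -0.0298, 0.0476],
    [3.15, 4.86, 1.48, 0.0323, -0.0298, 0.0476],
    [3.15, 4.86, 1.48, 0.0323, -0.0298, 0.0476],
    [0, 0, 0, 0, 0, 0],
    [0, 0, 0, 0, 0, 0],
  ],
)

```text
time: 14.82
position: [0.544, -0.0759, 0.2443]
tcp_rot: [0.689, 0.459, -0.469, 0.307]
contact_force: [0.2, -0.4, -0.2]
width: 0.028
finger_force: 40.0
```

```bash
cat > chk.py <<'E'
from path import *
A=pose(s);print(s['time'],s['q'],s['width'],s['finger_force'])
R_=A[:3,:3];a=R_@[-.3736,0,.9276];wz=R_@[-.9276,0,-.3736];print('wx',a.round(4),'wz',wz.round(4),'origin',A[:3,3]-.008*A[:3,2]+.008*a)
T=goal(np.radians(-8),np.radians(-113),.55);row(A,T,1)
# measured: top face plane, wand axis
p=capture('scene');W=world(p);save(p,'fin.png')
Q=(W.reshape(-1,3)-A[:3,3])@R_+[0,0,.008];u=Q@[-.3736,0,.9276];v=Q@[-.9276,0,-.3736];w=Q[:,1]
m=(p['z_map'].ravel()>0)
for lo_,hi_ in((-.06,-.03),(-.03,0),(0,.03),(.03,.066)):
    k=m&(u>lo_)&(u<hi_)&(abs(w)<.012)&(abs(v-.013)<.006);print(lo_,k.sum(),'v',np.median(v[k]).round(4),'z',np.median(W.reshape(-1,3)[k,2]).round(4))
k=m&(u>.075)&(u<.13)&(abs(w)<.016)&(abs(v)<.016)
for c in(.08,.1,.12):
    j=k&(abs(u-c)<.008);print('nose',c,j.sum(),'vmax',np.percentile(v[j],95).round(4),'w',w[j].min().round(4),w[j].max().round(4))
print('tip',u[k].max())
E
python3 chk.py
```

```text
14.8167 [ 0.27861632  0.64581784  1.50105062 -0.85289141  1.86392905  0.81579331] 0.02799642090139132 39.98758792877197
wx [-0.39   -0.9208  0.0031] wz [7.3e-03 3.0e-04 1.0e+00] origin [ 0.54375698 -0.07645718  0.24726405]
n 1 row [-2.45  0.86 -1.27] [-0.0017  0.0024  0.0064] deg/row 0.41
-0.06 0 v nan z nan
-0.03 6 v 0.013 z 0.2603
0 61 v 0.0127 z 0.26
0.03 74 v 0.0127 z 0.26
nose 0.08 51 vmax 0.0108 w -0.0041 0.0126
nose 0.1 60 vmax 0.0105 w -0.0051 0.014
nose 0.12 47 vmax 0.0103 w -0.0043 0.0113
tip 0.12472757376836678
  return _methods._mean(a, axis=axis, dtype=dtype,
  ret = ret.dtype.type(ret / rcount)
```

View pics/fin.png

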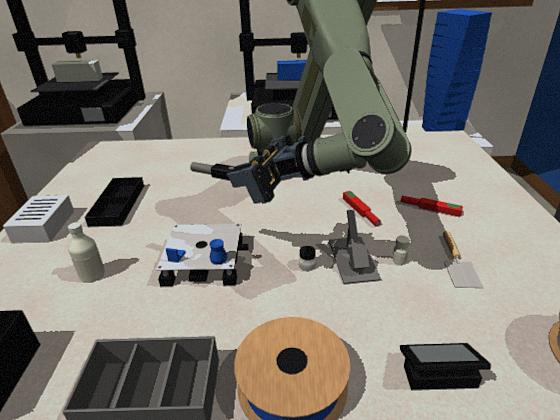

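The picture shows the wand held level with its nose end at (166,193), and the bed, vase, bracket, pots and holder where they were. The measured top face is flat at z = 0.260 m. One small trim, then I settle and hand in.

move_arm(
  commands=[
    [-2.5, 0.9, -1.3, -0.0017, 0.0024, 0.0064],
    [0, 0, 0, 0, 0, 0],
    [0, 0, 0, 0, 0, 0],
    [0, 0, 0, 0, 0, 0],
    [0, 0, 0, 0, 0, 0],
    [0, 0, 0, 0, 0, 0],
    [0, 0, 0, 0, 0, 0],
    [0, 0, 0, 0, 0, 0],
    [0, 0, 0, 0, 0, 0],
    [0, 0, 0, 0, 0, 0],
  ],
)

```text
time: 15.7
position: [0.5453, -0.0759, 0.249]
tcp_rot: [0.692, 0.456, -0.466, 0.31]
contact_force: [0.5, -0.4, -0.5]
width: 0.0278
finger_force: 40.0
```

```bash
python3 chk.py 2>/dev/null | head -3; python3 -c "
from rig import *
print(sign_off())"
```

```text
15.7 [ 0.27849066  0.64054581  1.49478648 -0.85513461  1.86706637  0.81763914] 0.0277899376167781 39.987396597862244
wx [-3.915e-01 -9.202e-01 -4.000e-04] wz [-0.0043  0.0014  1.    ] origin [ 0.54503418 -0.07638802  0.25197074]
n 1 row [ 1.71 -0.32  1.01] [ 0.0009 -0.001  -0.0044] deg/row 0.27
the job is handed in; nothing more can be done
None
```

The job is handed in at 15.7 s: I drew the wand from its holder and held it on the sticker from about 67 mm for over 3 s, and it is now held level at about 25 cm with the display up and nothing else seen to move.

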